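# Free a twine spool from its keyed spindle and store it

### The job

Take the twine spool off the upright spindle of its stand and set it down gently, standing upright, in the empty bay of the stock tray. A cross-pin hidden inside the bore holds the spool down: turn the spool bit by bit, either way and with a fresh grip if needed, feeling with a light upward pull for the place where it comes free, then draw it straight up off the spindle. Leave the ball of string, the glass, the tin and the card box where they are.

Things in the scene. Friction and masses are not known exactly. Their poses are not given: they have to be found in the camera images.
- stand: Round grey pay-off stand, fixed to the bench, 120 mm across and 16 mm high; origin at the centre of its underside, z up. A steel spindle 21 mm thick rises from its middle. A square 8 mm cross-pin, 32 mm end to end, goes level through the spindle 40 mm above the bench, hidden by the spool; its direction is random and unrelated to the stand's axes.
- spindle_tip (a point): Centre of the spindle's top end, 104 mm above the bench; at the start it is inside the spool's tube, 12 mm below the tube's top edge. The spool must rise 88 mm to clear it and is guided by the spindle until then.
- spool: Loose spool, 0.14 to 0.28 kg, round the spindle on the stand: cardboard tube 100 mm high, 44 mm outside, 36 mm inside, wound with brown twine 62 mm across from 6 to 68 mm above its foot; foot flange 68 mm across, 6 mm thick. Origin at the centre of the underside, z up the axis.
- spool_collar (a point): Point on the spool's axis, 90 mm above its foot: middle of the place to grip, the bare 44 mm wide tube (collar) that stands above the twine from 68 to 100 mm.
- spool_web (a point): Point on the axis, 11 mm above the foot, in a web (6 to 16 mm) with a 25 mm hole and a slot along the spool's x axis that passes the cross-pin. Off line with the pin the spool lifts 4 mm and stops hard; it comes off only in line within about 0.15 rad. It starts 0.6 to 2.54 rad off (half a turn apart are two such places), so a turn of up to 2.54 rad either way reaches one.
- tray: Shallow open plywood tray, fixed to the bench, 135 x 250 mm and 34 mm high, walls and floor 6 mm thick; origin at the centre of its underside, long side along its y axis. One cross wall halves it into two bays, each about 123 x 116 mm inside. The string ball lies in the bay at its +y end; the bay at its -y end is empty.
- free_bay (a point): Centre of the floor of the tray's empty bay, on the floor's upper face.
- string_ball: Ball of brown jute string, 64 mm across, 60 mm high, in the tray's other bay; origin at its underside. Leave alone.
- wine_glass: Small clear stem glass with a gold rim, 91 mm across, 147 mm high, standing on the left; origin at the centre of its foot. Leave alone.
- paint_tin: Round metal paint tin, 103 mm across, 120 mm high, farther back on the left; origin at the centre of its underside. Leave alone.
- card_box: Closed red card box, 102 x 64 x 45 mm, far right; origin at the centre of its underside. Leave alone.

How it is judged:
By the outcome, as a careful person would: the job done as asked, in the order asked, and still so for the second after the job is handed in, with the robot touching nothing.
It also fails if it takes over 67 s, if anything falls off the work surface, if the arm or the gripper's body presses on something with over 40 N, if the wrist force passes 120 N, or if a joint passes its speed limit or range.

### The arm

A 6-joint arm with a two-finger parallel gripper is mounted at the origin on the work surface; the furniture and walls round the work are solid. World frame = base frame: x ahead of the robot, y to its left, z up, the work surface at z = 0. Lengths are in m, angles in rad, forces in N, time in s.
With the tool pointing down it reaches from about 0.35 to 0.975 m from the base axis. Payload 4.9 kg.
Tool frame: the origin (TCP) lies at the very end of the fingers, on their centre line; the grasp point (between the pads) lies 19 mm behind it (manip.hold_point_z is the distance from the TCP to the grasp point, in m); z points along the fingers, y is the direction in which the jaws open and shut (so a half turn about z gives the same grasp; the last joint's range is limited). The gripper opens to 85 mm and grips with 20 to 120 N. Pads are 22 mm wide; open, the fingers measure 114 mm over their backs; the gripper's body (76 mm by 85 mm) begins 54 mm behind the grasp point. The pads swing forward as they close: fully open they stand 13 mm farther back than shut.
Start: joints at [-1.335, 0.053, 1.613, -0, 1.476, -0.119], TCP at [0.217, -0.586, 0.231] pointing down, gripper open.
Joint ranges: [-3.01, 3.01], [-1.01, 2.22], [0.06, 2.58], [-1.02, 4.17], [0.09, 2.62], [-3.14, 3.14]. Speed limits (rad/s): [2.57, 2.57, 3.14, 3.14, 3.14, 3.14].

### API

Orientations are given as a unit quaternion [w, x, y, z].
In Python, from plant import monitor, grab_frame, camera_params, ticket, manip gives the robot as it stands.
- The arm moves only by the tool play_rows, never from a script. Its argument "commands" is a list of rows, each an object of numbers: "dx", "dy", "dz": the shift along the tool's x, y, z in cm; "rx", "ry", "rz": the turn, a rotation vector about the tool's x, y, z in rad; "claw": the closure, from 0 (fully open) to 1 (shut). In form: [{"dx": .., "dy": .., "dz": .., "rx": .., "ry": .., "rz": .., "claw": ..}, ...]. A call has 1 to 5 rows; each row is the pose to reach, as a shift and turn from the pose measured when the call began, along the tool's axes at that moment; what a row does not reach only later rows make up. A row lasts 1/10 s, in which the tool goes at most 50 mm and 8.59 degrees, less where a joint would pass 70% of its speed; a pose out of reach is approached as far as the arm can. A call with a gripper value outside its range is refused whole. The fingers move at their own pace and stop on an object; the grip force is fixed at half the most. Time passes only in rows, so rows that repeat a pose let the fingers close. It gives the time, the measured TCP pose, the force and the opening at its end, in the units of the state.
- monitor.state(): the state, without advancing time (a new reading comes with each control period).
- grab_frame(name): name is "side" or "top"; returns the picture (420x560x3 uint8, blue, green, red); there is no depth.
- camera_params(name): a dict with "fx", "fy", "cx", "cy" (pixels), "k1" (the pictures are not rectified: a ray, as slopes to the right and down, at radius r is drawn at 1 + k1 r^2 times it, then the intrinsics apply), "rvec" (rotation vector, rad) and "tvec" (3), from world to camera coordinates, as OpenCV has them. Camera axes: x right, y down, z forward; pixel columns grow to the right and rows downward; lengths in m; the calibration is good to about 2 mm. A picture is of the moment at which its call begins. camera_params takes no time and is no camera call.
- ticket.job_done(): hands the job in, once; it reports no verdict.
The state is a dict: "time": time; "joint_pos": joint angles; "joint_vel": joint speeds; "joint_efforts": joint torques, N m; "tool_pos": TCP position; "tool_rot": TCP orientation; "contact_force": force on the tool from outside, world axes, zero at the start; "ft_torque": the same for the moment, N m; "gripper_width": opening from 0.0 (shut) to 1.0 (fully open).
Only numpy, scipy, OpenCV 4.12 (cv2) and the standard library are available. Lean on these libraries where they do the work, as an engineer would, in place of code of your own. Each camera call takes 0.05 s, during which the arm holds its last target.

## Working session

There is one attempt and no reset: what is moved stays moved. The work goes in short steps, Python scripts to look and compute and a tool call to move; the robot and the scene stay as the last step left them, time stands still between calls to the robot, and variables do not carry over. Pictures are saved under pics/ and viewed, and the job is handed in when it is done.

Besides the shell and the picture viewer there is one more tool, called after "Call:" in YAML: its name, and indented under it one key for each argument. play_rows: Moves the arm, as the interface text tells. Its arguments: {"type":"object","properties":{"commands":{"type":"array"}},"required":["commands"]}

```bash
mkdir -p pics; python3 - <<'E'
from plant import monitor, grab_frame, camera_params, ticket, manip
import cv2
print(monitor.state())
for n in("side","top"):
    print(n,camera_params(n)); cv2.imwrite(f"pics/{n}0.png",grab_frame(n))
print(manip.hold_point_z,[a for a in dir(manip) if a[0]!='_'])
E
```

```text
{'time': 0.0, 'joint_pos': array([-1.33502734e+00,  5.33674017e-02,  1.61430543e+00, -1.54349955e-05,
        1.47600422e+00, -1.19031217e-01]), 'joint_vel': array([ 0.00143814, -0.0025119 ,  0.00098132, -0.00128882,  0.00221783,
       -0.00040749]), 'joint_efforts': array([ 2.50137109e-04, -3.93683088e+01, -3.70175314e+01, -1.63392447e-04,
        6.89040899e-03, -3.03041453e-06]), 'tool_pos': array([ 0.21695678, -0.5854639 ,  0.23004966]), 'tool_rot': array([-1.03997921e-03,  9.84305160e-01,  1.76471711e-01, -6.84666491e-05]), 'contact_force': array([0.15104919, 0.27508158, 0.71664828]), 'ft_torque': array([-0.00110768, -0.06079109,  0.00497037]), 'gripper_width': 0.9985106779781624}
side {'fx': 514.2373205692487, 'fy': 514.2373205692487, 'cx': 274.52187799885496, 'cy': 195.60281911451656, 'k1': -0.007883345079367195, 'rvec': array([ 0.22325418, -2.9229276 ,  1.0107858 ]), 'tvec': array([0.56082237, 0.12529847, 1.87693662])}
top {'fx': 431.3398140034284, 'fy': 431.3398140034284, 'cx': 281.846092647349, 'cy': 211.5326843690169, 'k1': 0.036819508868177184, 'rvec': array([ 2.16415285, -2.04656985,  0.22341716]), 'tvec': array([-0.02795762,  0.58575474,  1.35061261])}
0.0187 ['IKError', 'hold_point_z']
```

View pics/side0.png

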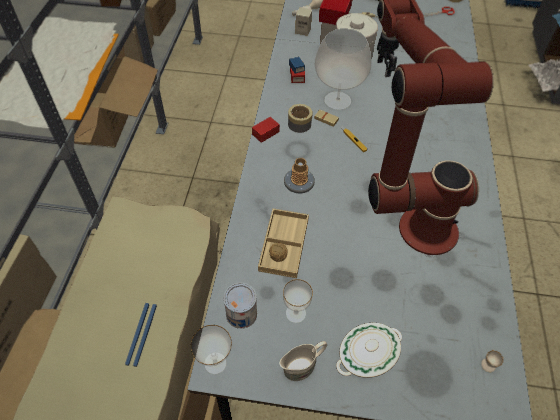

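View pics/top0.png

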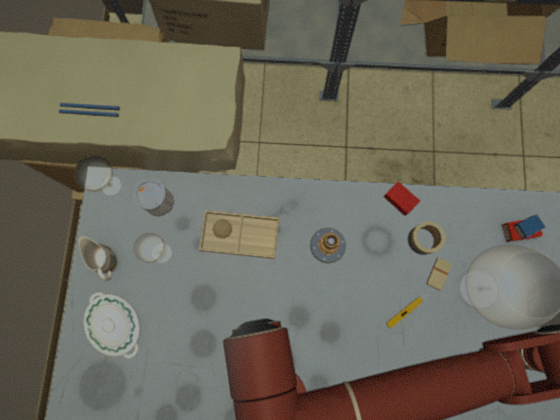

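The side picture shows the spool at about (299,172) and the tray around (285,243), with the ball in its lower bay. The top picture shows the spool at about (330,242) and the tray from (202,213) to (278,256), with its right bay empty. I'll zoom in next.

```bash
cat > h.py <<'E'
import numpy as np,cv2
from plant import monitor, grab_frame, camera_params
def proj(n,P):
    c=camera_params(n);R=cv2.Rodrigues(c["rvec"])[0]
    p=np.atleast_2d(P)@R.T+c["tvec"]; s=p[:,:2]/p[:,2:]; r2=(s**2).sum(1,keepdims=True)
    s=s*(1+c["k1"]*r2); return s*[c["fx"],c["fy"]]+[c["cx"],c["cy"]]
def back(n,uv,z):
    c=camera_params(n);R=cv2.Rodrigues(c["rvec"])[0]
    K=np.array([[c["fx"],0,c["cx"]],[0,c["fy"],c["cy"]],[0,0,1]])
    s=cv2.undistortPoints(np.array([[uv]],float),K,np.array([c["k1"],0,0,0.]))[0,0]
    o=-R.T@c["tvec"];d=R.T@np.r_[s,1];return o+d*(z-o[2])/d[2]
def crop(im,x,y,w,h,k,fn):
    cv2.imwrite(fn,cv2.resize(im[y:y+h,x:x+w],None,fx=k,fy=k,interpolation=cv2.INTER_CUBIC))
E
python3 - <<'E'
from h import *
t=cv2.imread("pics/top0.png");s=cv2.imread("pics/side0.png")
crop(t,190,190,180,90,4.4,"pics/tc.png"); crop(s,245,145,90,140,4.2,"pics/sc.png")
for n in("top","side"):
    c=camera_params(n);R=cv2.Rodrigues(c["rvec"])[0];print(n,-R.T@c["tvec"])
print(back("top",(328,245),.008),back("side",(299,181),.008))
E
```

```text
top [ 0.28486222 -0.00894796  1.44458233]
side [0.40968237 1.13364278 1.54923429]
[ 0.49252294 -0.15547194  0.008     ] [ 0.49339272 -0.15041486  0.008     ]
```

View pics/tc.png

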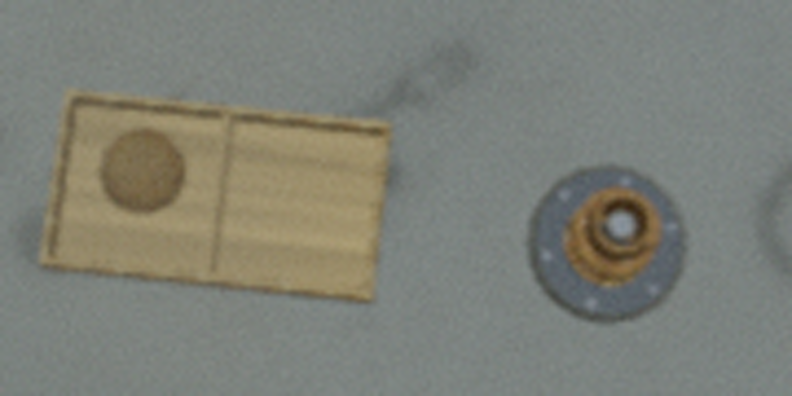

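View pics/sc.png

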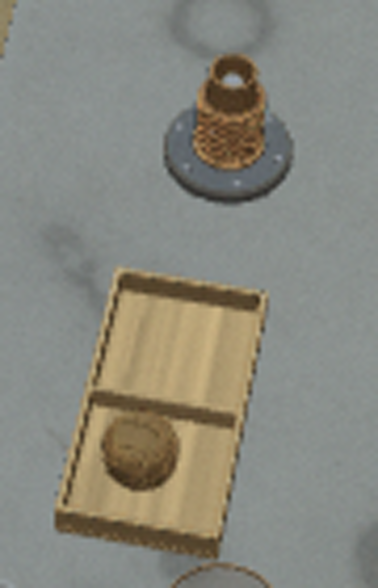

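The crops show these positions in original pixels:
- **Top view:** tube top ring at about (331,241), stand centre at about (328,245), and tray rim corners at about (205.5,211), (278.6,217.7), (274.8,258) and (199.5,250).
- **Side view:** tube top at about (301,162), stand centre at about (299,181), and far rim corners at about (273.6,209) and (309,214).

I'll fit both cameras together.

```bash
python3 - <<'E'
from h import *
from scipy.optimize import least_squares
for n,uv,z in(("top",(331.1,240.9),.116),("side",(300.9,162.2),.116),("top",(331.1,240.9),.104),("top",(328.1,245.0),.014),("side",(299.3,180.5),.014)):print(n,z,back(n,uv,z))
L=[(-.0675,-.125),(-.0675,.125),(.0675,.125),(.0675,-.125)]
T=dict(top=[((205.5,210.9)),(278.6,217.7),(274.8,258.2),(199.5,250.2)],side=[(273.6,208.8),(308.8,214.0),(258.6,267.6)])
for n in T: print(n,[back(n,u,.034)[:2].round(4) for u in T[n]])
# tray local corners: top-view order: far-left=+x? determine: +y end = ball
W={"top":[(.0675,.125),(.0675,-.125),(-.0675,-.125),(-.0675,.125)],"side":[(.0675,-.125),(-.0675,-.125),(.0675,.125)]}
def rim(p,n):
    c,s=np.cos(p[2]),np.sin(p[2]);return np.array([[p[0]+c*a-s*b,p[1]+s*a+c*b,.034] for a,b in W[n]])
f=lambda p:np.r_[tuple((proj(n,rim(p,n))-T[n]).ravel() for n in T)]
r=least_squares(f,[.5,.12,0]);print(r.x,r.fun.round(1))
p=r.x;c,s=np.cos(p[2]),np.sin(p[2]);b=-.061
print("bay",p[0]-s*b,p[1]+c*b)
# overlay
sp=(.4935,-.154);q=(p[0]-s*b,p[1]+c*b)
a=np.linspace(0,2*np.pi,60)
for n in("top","side"):
    im=cv2.imread(f"pics/{n}0.png");k=5 if n=="top" else 4
    x,y,w,h=(190,195,160,80) if n=="top" else (245,145,90,140)
    im=cv2.resize(im[y:y+h,x:x+w],None,fx=k,fy=k,interpolation=cv2.INTER_CUBIC)
    def d(P,col): cv2.polylines(im,[(((proj(n,P)-[x-.5,y-.5])*k)).astype(int).reshape(-1,1,2)],True,col,1)
    for rad,z in((.06,.016),(.022,.116),(.031,.084),(.0105,.104)): d(np.c_[sp[0]+rad*np.cos(a),sp[1]+rad*np.sin(a),0*a+z],(0,255,0))
    d(np.c_[q[0]+.034*np.cos(a),q[1]+.034*np.sin(a),0*a+.006],(255,0,0))
    R=np.array([[c,-s],[s,c]])
    for hx,hy in((.0675,.125),(.0615,.119)):
        d(np.c_[np.array([(hx,hy),(-hx,hy),(-hx,-hy),(hx,-hy)])@R.T+p[:2],np.full(4,.034)],(0,0,255))
    cv2.imwrite(f"pics/ov_{n}.png",im)
E
```

```text
top 0.116 [ 0.49026205 -0.15364945  0.116     ]
side 0.116 [ 0.49145884 -0.15223414  0.116     ]
top 0.104 [ 0.49211726 -0.15495642  0.104     ]
top 0.014 [ 0.49167447 -0.15519294  0.014     ]
side 0.014 [ 0.4922174  -0.14810758  0.014     ]
top [array([0.5806, 0.26  ]), array([0.5712, 0.0147]), array([0.4356, 0.0194]), array([0.4482, 0.2672])]
side [array([0.5682, 0.0176]), array([0.4379, 0.021 ]), array([0.5811, 0.2699])]
[ 0.50880811  0.14196937 -0.0415916 ] [-1.2 -0.3  0.1  0.  -0.1 -0.2 -0.8  0.5 -0.6 -0.8  0.5 -0.2  0.2 -1.5]
bay 0.5062717550309708 0.08102212120756089
```

View pics/ov_top.png

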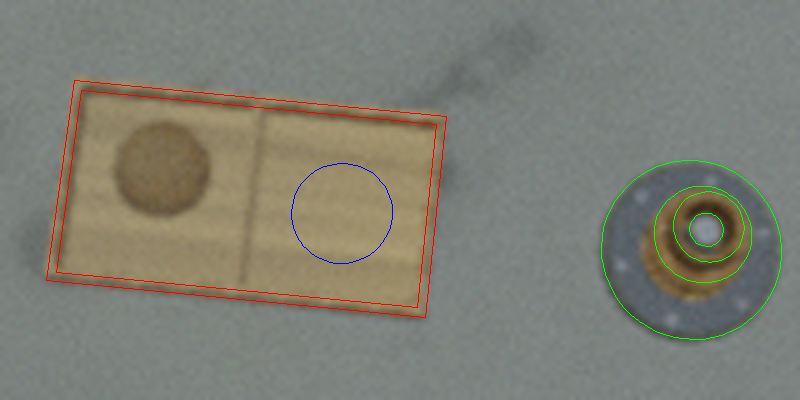

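View pics/ov_side.png

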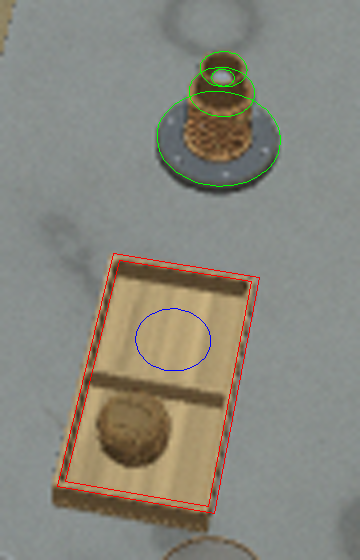

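The overlay agrees to about 2 mm. There is an unlisted large glass near the gripper, so I'll locate it before choosing a path.

```bash
python3 - <<'E'
from h import *
tp=monitor.state()["tool_pos"]
print(proj("top",tp),proj("side",tp))
print("base",back("top",(483,289),0),back("side",(338,98),0))
# bowl centre triangulate by z
for z in(.1,.2,.3):print(z,back("top",(513,287),z),back("side",(342,58),z))
for z in(0,.1,.2,.3,.4,.5):print(z,back("side",(345,32),z),back("top",(545,288),z))
im=cv2.imread("pics/top0.png");crop(im,390,180,170,220,2.7,"pics/g1.png")
im=cv2.imread("pics/side0.png");crop(im,250,0,220,150,3.5,"pics/g2.png")
E
```

```text
[[494.91937211 345.18504443]] [[382.488341    72.03600249]]
base [ 0.37795164 -0.66646764  0.        ] [ 3.78351360e-01 -6.67821855e-01  2.22044605e-16]
0.1 [ 0.38308947 -0.7110241   0.1       ] [ 0.38230563 -0.82648747  0.1       ]
0.2 [ 0.37578406 -0.65880892  0.2       ] [ 0.38419468 -0.69123465  0.2       ]
0.3 [ 0.36847865 -0.60659374  0.3       ] [ 0.38608372 -0.55598183  0.3       ]
0 [ 0.3799015  -1.17907494  0.        ] [ 0.39357639 -0.86511516  0.        ]
0.1 [ 0.38182379 -1.0297936   0.1       ] [ 0.38605074 -0.80584771  0.1       ]
0.2 [ 0.38374609 -0.88051226  0.2       ] [ 0.3785251  -0.74658025  0.2       ]
0.3 [ 0.38566839 -0.73123092  0.3       ] [ 0.37099945 -0.68731279  0.3       ]
0.4 [ 0.38759068 -0.58194957  0.4       ] [ 0.3634738  -0.62804534  0.4       ]
0.5 [ 0.38951298 -0.43266823  0.5       ] [ 0.35594815 -0.56877788  0.5       ]
```

View pics/g1.png

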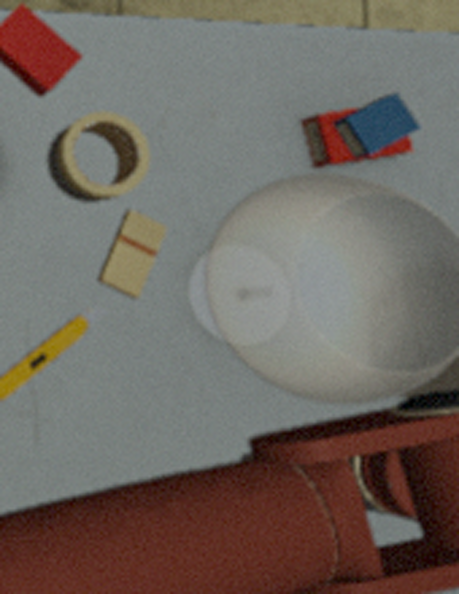

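View pics/g2.png

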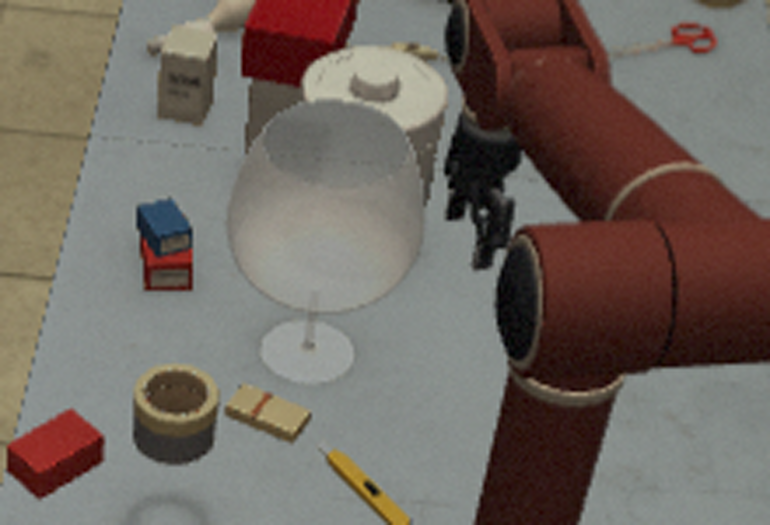

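The large glass stands at (0.378, -0.667), about 0.11 m in radius and roughly 0.3 m tall. I'll move in +y first to stay clear of it.

```bash
cat >> h.py <<'E'
from scipy.spatial.transform import Rotation as Ro
def go(tgt,yaw=None):
    s=monitor.state();R=Ro.from_quat(np.r_[s["tool_rot"][1:],s["tool_rot"][0]])
    M=R.as_matrix();y0=np.arctan2(M[1,0],M[0,0])
    if yaw is None:yaw=y0
    D=Ro.from_euler("z",yaw)*Ro.from_euler("x",np.pi)
    d=M.T@(np.array(tgt)-s["tool_pos"])*100
    print("t",round(s["time"],2),"pos",s["tool_pos"].round(4),"yaw",round(y0,4),"j",s["joint_pos"].round(3),"F",s["contact_force"].round(2),"T",s["ft_torque"].round(3),"w",round(s["gripper_width"],3))
    print("shift cm",d.round(2),"rot",(R.inv()*D).as_rotvec().round(4))
E
python3 -c "
from h import *
go((.22,-.44,.24));go((.4925,-.154,.24))"
```

```text
t 0.1 pos [ 0.217  -0.5855  0.2301] yaw 0.3548 j [-1.335  0.053  1.614  0.     1.476 -0.119] F [ 0.4   0.13 -0.18] T [-0.007 -0.041 -0.054] w 0.999
shift cm [  5.34 -13.54  -0.96] rot [-0.0019 -0.0002  0.    ]
t 0.1 pos [ 0.217  -0.5855  0.2301] yaw 0.3548 j [-1.335  0.053  1.614  0.     1.476 -0.119] F [ 0.4   0.13 -0.18] T [-0.007 -0.041 -0.054] w 0.999
shift cm [ 40.83 -30.89  -0.92] rot [-0.0019 -0.0002  0.    ]
```

Call:
play_rows:
  commands:
    - {"dx": 1.5,"dy": -4,"dz": -1,"claw": 0}
    - {"dx": 3,"dy": -8,"dz": -1,"claw": 0}
    - {"dx": 5,"dy": -12,"dz": -1,"claw": 0}
    - {"dx": 8,"dy": -14.5,"dz": -1,"claw": 0}
    - {"dx": 12,"dy": -16.5,"dz": -1,"claw": 0}

```text
invalid input
```

```bash
python3 -c "
from h import *
go((.4925,-.154,.22))"
```

```text
t 0.1 pos [ 0.217  -0.5855  0.2301] yaw 0.3548 j [-1.335  0.053  1.614  0.     1.476 -0.119] F [ 0.4   0.13 -0.18] T [-0.007 -0.041 -0.054] w 0.999
shift cm [ 40.83 -30.89   1.08] rot [-0.0019 -0.0002  0.    ]
```

Call:
play_rows:
  commands:
    - {"dx": 1.5,"dy": -4,"dz": -1,"rx": 0,"ry": 0,"rz": 0,"claw": 0}
    - {"dx": 3,"dy": -8,"dz": -1,"rx": 0,"ry": 0,"rz": 0,"claw": 0}
    - {"dx": 5,"dy": -12,"dz": -1,"rx": 0,"ry": 0,"rz": 0,"claw": 0}
    - {"dx": 8,"dy": -14.5,"dz": -1,"rx": 0,"ry": 0,"rz": 0,"claw": 0}
    - {"dx": 12,"dy": -16.5,"dz": -1,"rx": 0,"ry": 0,"rz": 0,"claw": 0}

```text
time: 0.6
tool_pos: [0.2717, -0.3875, 0.24]
tool_rot: [-0.001, 0.985, 0.175, -0.0]
contact_force: [0.7, -0.3, 0.4]
gripper_width: 1.002
```

```bash
python3 -c "
from h import *
go((.4925,-.154,.22))"
```

```text
t 0.6 pos [ 0.2717 -0.3875  0.24  ] yaw 0.3523 j [-1.117 -0.327  1.942  0.     1.529  0.102] F [ 0.72 -0.31  0.4 ] T [ 0.008 -0.067 -0.027] w 1.002
shift cm [ 28.78 -14.29   2.03] rot [-0.0022  0.     -0.    ]
```

Call:
play_rows:
  commands:
    - {"dx": 4,"dy": -2,"dz": 0,"rx": 0,"ry": 0,"rz": 0,"claw": 0}
    - {"dx": 8,"dy": -4,"dz": 0,"rx": 0,"ry": 0,"rz": 0,"claw": 0}
    - {"dx": 12,"dy": -6,"dz": 0,"rx": 0,"ry": 0,"rz": 0,"claw": 0}
    - {"dx": 16,"dy": -8,"dz": 0,"rx": 0,"ry": 0,"rz": 0,"claw": 0}
    - {"dx": 20,"dy": -10,"dz": 0,"rx": 0,"ry": 0,"rz": 0,"claw": 0}

```text
time: 1.1
tool_pos: [0.4257, -0.2229, 0.2399]
tool_rot: [-0.001, 0.985, 0.175, -0.0]
contact_force: [0.3, -0.4, 0.1]
gripper_width: 1.001
```

```bash
python3 -c "
from h import *
go((.4925,-.154,.17))"
```

```text
t 1.1 pos [ 0.4257 -0.2229  0.2399] yaw 0.3523 j [-6.380e-01 -3.080e-01  1.927e+00  1.000e-03  1.525e+00  5.800e-01] F [ 0.27 -0.37  0.06] T [-0.08   0.026 -0.014] w 1.001
shift cm [ 8.65 -4.14  7.  ] rot [-0.0022  0.0001 -0.    ]
```

Call:
play_rows:
  commands:
    - {"dx": 4,"dy": -2,"dz": 2,"rx": 0,"ry": 0,"rz": 0,"claw": 0}
    - {"dx": 7.5,"dy": -3.6,"dz": 4,"rx": 0,"ry": 0,"rz": 0,"claw": 0}
    - {"dx": 8.7,"dy": -4.1,"dz": 6,"rx": -0.002,"ry": 0,"rz": 0,"claw": 0}
    - {"dx": 8.7,"dy": -4.1,"dz": 7,"rx": -0.002,"ry": 0,"rz": 0,"claw": 0}
    - {"dx": 8.7,"dy": -4.1,"dz": 7,"rx": -0.002,"ry": 0,"rz": 0,"claw": 0}

```text
time: 1.6
tool_pos: [0.4916, -0.1538, 0.1676]
tool_rot: [-0.001, 0.984, 0.175, -0.002]
contact_force: [-0.4, 0.4, 0.1]
gripper_width: 1.002
```

```bash
python3 -c "
from h import *
im=grab_frame('side');crop(im,240,100,140,120,5,'pics/s1.png')
im=grab_frame('top');crop(im,250,170,150,120,5,'pics/t1.png')
go((.4925,-.154,.088))"
```

```text
t 1.7 pos [ 0.4927 -0.1551  0.1704] yaw 0.3511 j [-0.449 -0.164  1.925 -0.     1.381  0.771] F [-0.11  0.12  0.04] T [-0.009  0.001  0.002] w 1.005
shift cm [ 0.02 -0.11  8.24] rot [0.0002 0.0002 0.    ]
```

View pics/s1.png

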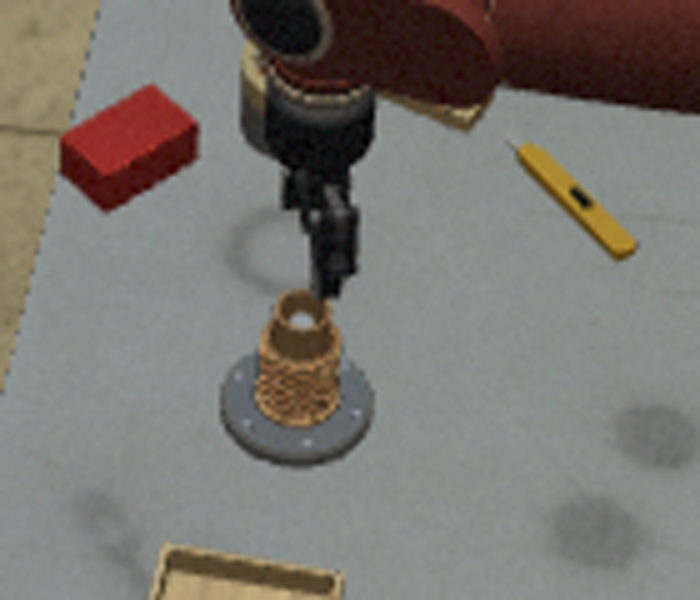

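View pics/t1.png

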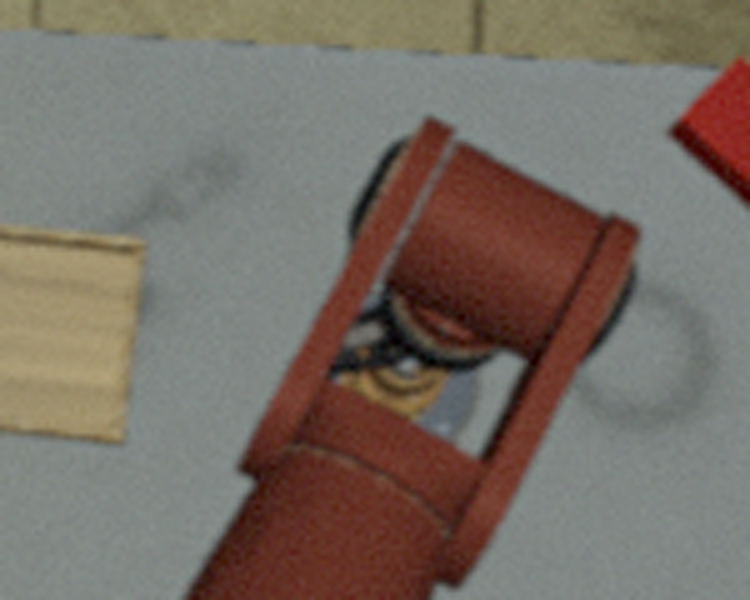

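The fingers straddle the spool: tube mouth at (302,305) in the side crop, finger tip at about (330,290), nearer the camera and above it. Descending now.

Call:
play_rows:
  commands:
    - {"dx": 0,"dy": -0.1,"dz": 3,"rx": 0,"ry": 0,"rz": 0,"claw": 0}
    - {"dx": 0,"dy": -0.1,"dz": 5.5,"rx": 0,"ry": 0,"rz": 0,"claw": 0}
    - {"dx": 0,"dy": -0.1,"dz": 7.2,"rx": 0,"ry": 0,"rz": 0,"claw": 0}
    - {"dx": 0,"dy": -0.1,"dz": 8.2,"rx": 0,"ry": 0,"rz": 0,"claw": 0}
    - {"dx": 0,"dy": -0.1,"dz": 8.2,"rx": 0,"ry": 0,"rz": 0,"claw": 0}

```text
time: 2.2
tool_pos: [0.4917, -0.1548, 0.088]
tool_rot: [-0.0, 0.985, 0.174, -0.001]
contact_force: [-0.1, 0.1, -0.1]
gripper_width: 1.0
```

```bash
python3 -c "
from h import *
im=grab_frame('side');crop(im,240,100,140,120,5,'pics/s2.png')
go((.4925,-.154,.088))"
```

```text
t 2.25 pos [ 0.4925 -0.1549  0.0891] yaw 0.35 j [-0.449 -0.075  1.987 -0.     1.228  0.772] F [-0.16 -0.07  0.8 ] T [-0.036 -0.001 -0.013] w 0.999
shift cm [ 0.04 -0.09  0.11] rot [ 0.0008 -0.0004 -0.    ]
```

View pics/s2.png

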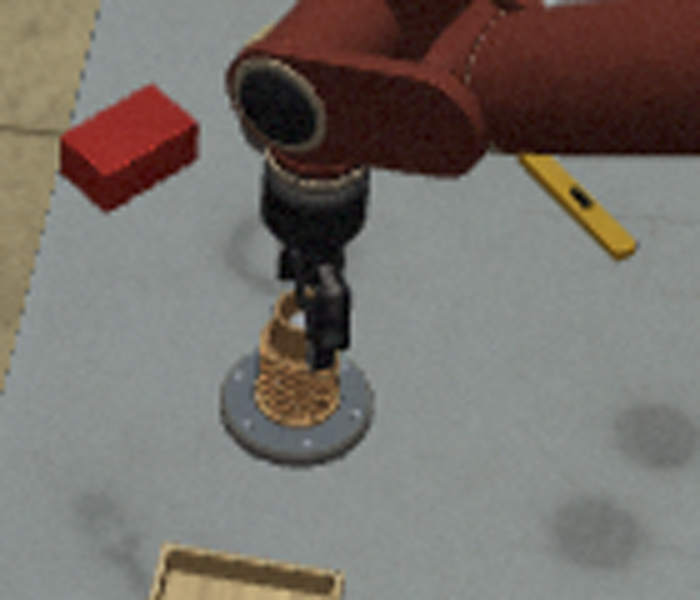

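The tube sits between the fingers, so I'll close the grip.

Call:
play_rows:
  commands:
    - {"dx": 0,"dy": -0.05,"dz": 0,"rx": 0,"ry": 0,"rz": 0,"claw": 0.3}
    - {"dx": 0,"dy": -0.05,"dz": 0,"rx": 0,"ry": 0,"rz": 0,"claw": 0.5}
    - {"dx": 0,"dy": -0.05,"dz": 0,"rx": 0,"ry": 0,"rz": 0,"claw": 1}
    - {"dx": 0,"dy": -0.05,"dz": 0,"rx": 0,"ry": 0,"rz": 0,"claw": 1}
    - {"dx": 0,"dy": -0.05,"dz": 0,"rx": 0,"ry": 0,"rz": 0,"claw": 1}

```text
time: 2.75
tool_pos: [0.4932, -0.1547, 0.0905]
tool_rot: [0.001, 0.985, 0.174, 0.001]
contact_force: [-0.3, 1.6, 6.6]
gripper_width: 0.488
```

```bash
python3 -c "
from h import *
go((.4925,-.154,.088))"
```

```text
t 2.75 pos [ 0.4932 -0.1547  0.0905] yaw 0.3501 j [-0.448 -0.077  1.987 -0.     1.229  0.773] F [-0.3   1.61  6.58] T [ 0.144  0.097 -0.042] w 0.488
shift cm [-0.04 -0.09  0.25] rot [ 0.0022 -0.0021 -0.    ]
```

Call:
play_rows:
  commands:
    - {"dx": 0,"dy": 0,"dz": -0.2,"rx": 0,"ry": 0,"rz": 0,"claw": 1}
    - {"dx": 0,"dy": 0,"dz": -0.4,"rx": 0,"ry": 0,"rz": 0,"claw": 1}
    - {"dx": 0,"dy": 0,"dz": -0.4,"rx": 0,"ry": 0,"rz": 0,"claw": 1}

```text
time: 3.05
tool_pos: [0.4929, -0.1546, 0.0941]
tool_rot: [0.001, 0.985, 0.174, 0.001]
contact_force: [0.2, 0.1, -1.7]
gripper_width: 0.488
```

```bash
python3 -c "
from h import *
go((.4925,-.154,.088))"
```

```text
t 3.05 pos [ 0.4929 -0.1546  0.0941] yaw 0.3502 j [-0.448 -0.082  1.985 -0.     1.236  0.773] F [ 0.19  0.08 -1.72] T [ 0.015  0.04  -0.027] w 0.488
shift cm [-0.02 -0.07  0.61] rot [ 0.0018 -0.0016 -0.    ]
```

Call:
play_rows:
  commands:
    - {"dx": 0,"dy": 0,"dz": -0.1,"rx": 0,"ry": 0,"rz": 0,"claw": 1}
    - {"dx": 0,"dy": 0,"dz": -0.15,"rx": 0,"ry": 0,"rz": 0,"claw": 1}
    - {"dx": 0,"dy": 0,"dz": -0.15,"rx": 0,"ry": 0,"rz": 0,"claw": 1}

```text
time: 3.35
tool_pos: [0.4924, -0.1544, 0.0945]
tool_rot: [0.001, 0.985, 0.174, 0.0]
contact_force: [1.8, -0.8, -7.9]
gripper_width: 0.49
```

```bash
python3 -c "
from h import *
go((.4925,-.154,.088))"
```

```text
t 3.35 pos [ 0.4924 -0.1544  0.0945] yaw 0.3502 j [-0.448 -0.083  1.985 -0.     1.238  0.773] F [ 1.85 -0.83 -7.86] T [-0.31  -0.374  0.013] w 0.49
shift cm [ 0.02 -0.04  0.65] rot [ 0.0012 -0.0008 -0.    ]
```

A hard stop shows at z = 0.0945 with a pull of about 8 N. I'll turn in steps while keeping a light pull.

Call:
play_rows:
  commands:
    - {"dx": 0,"dy": 0,"dz": -0.1,"rx": 0,"ry": 0,"rz": -0.1,"claw": 1}
    - {"dx": 0,"dy": 0,"dz": -0.1,"rx": 0,"ry": 0,"rz": -0.2,"claw": 1}
    - {"dx": 0,"dy": 0,"dz": -0.1,"rx": 0,"ry": 0,"rz": -0.22,"claw": 1}
    - {"dx": 0,"dy": 0,"dz": -0.1,"rx": 0,"ry": 0,"rz": -0.22,"claw": 1}

```text
time: 3.75
tool_pos: [0.4916, -0.1541, 0.0945]
tool_rot: [-0.0, 0.96, 0.281, -0.0]
contact_force: [1.8, -0.4, -8.4]
gripper_width: 0.489
```

```bash
python3 -c "
from h import *
go((.4925,-.154,.0955))"
```

```text
t 3.75 pos [ 0.4916 -0.1541  0.0945] yaw 0.5688 j [-0.448 -0.084  1.986 -0.     1.24   0.554] F [ 1.82 -0.45 -8.44] T [-0.193 -0.076  0.01 ] w 0.489
shift cm [ 0.08  0.04 -0.1 ] rot [-0.0004  0.0007 -0.    ]
```

Call:
play_rows:
  commands:
    - {"dx": 0.03,"dy": 0,"dz": -0.1,"rx": 0,"ry": 0,"rz": -0.1,"claw": 1}
    - {"dx": 0.03,"dy": 0,"dz": -0.1,"rx": 0,"ry": 0,"rz": -0.2,"claw": 1}
    - {"dx": 0.03,"dy": 0,"dz": -0.1,"rx": 0,"ry": 0,"rz": -0.22,"claw": 1}
    - {"dx": 0.03,"dy": 0,"dz": -0.1,"rx": 0,"ry": 0,"rz": -0.22,"claw": 1}

```text
time: 4.15
tool_pos: [0.4912, -0.1543, 0.0946]
tool_rot: [-0.0, 0.924, 0.383, -0.001]
contact_force: [1.5, -4.1, -13.1]
gripper_width: 0.488
```

Call:
play_rows:
  commands:
    - {"dx": 0.03,"dy": 0,"dz": -0.1,"rx": 0,"ry": 0,"rz": -0.1,"claw": 1}
    - {"dx": 0.03,"dy": 0,"dz": -0.1,"rx": 0,"ry": 0,"rz": -0.2,"claw": 1}
    - {"dx": 0.03,"dy": 0,"dz": -0.1,"rx": 0,"ry": 0,"rz": -0.22,"claw": 1}
    - {"dx": 0.03,"dy": 0,"dz": -0.1,"rx": 0,"ry": 0,"rz": -0.22,"claw": 1}

```text
time: 4.55
tool_pos: [0.4914, -0.1546, 0.0946]
tool_rot: [0.001, 0.877, 0.481, -0.001]
contact_force: [2.3, -5.6, -14.3]
gripper_width: 0.489
```

```bash
python3 -c "
from h import *
go((.4925,-.154,.0955))"
```

```text
t 4.55 pos [ 0.4914 -0.1546  0.0946] yaw 1.0042 j [-0.448 -0.084  1.986 -0.003  1.24   0.12 ] F [  2.29  -5.62 -14.28] T [-1.061 -0.685 -0.054] w 0.489
shift cm [ 0.11  0.06 -0.09] rot [-0.0001  0.0026 -0.    ]
```

Call:
play_rows:
  commands:
    - {"dx": 0,"dy": 0,"dz": -0.05,"rx": 0,"ry": 0,"rz": -0.1,"claw": 1}
    - {"dx": 0,"dy": 0,"dz": -0.05,"rx": 0,"ry": 0,"rz": -0.2,"claw": 1}
    - {"dx": 0,"dy": 0,"dz": -0.05,"rx": 0,"ry": 0,"rz": -0.22,"claw": 1}
    - {"dx": 0,"dy": 0,"dz": -0.05,"rx": 0,"ry": 0,"rz": -0.22,"claw": 1}

```text
time: 4.95
tool_pos: [0.4917, -0.155, 0.0947]
tool_rot: [0.001, 0.819, 0.573, -0.001]
contact_force: [3.8, -4.4, -13.0]
gripper_width: 0.484
```

```bash
python3 -c "
from h import *
go((.4925,-.154,.0955))"
```

```text
t 4.95 pos [ 0.4917 -0.155   0.0947] yaw 1.2215 j [-0.448 -0.084  1.986 -0.003  1.239 -0.098] F [  3.82  -4.44 -13.02] T [-0.939 -0.746 -0.034] w 0.484
shift cm [ 0.12  0.04 -0.08] rot [0.0008 0.0031 0.    ]
```

Call:
play_rows:
  commands:
    - {"dx": 0,"dy": 0,"dz": 0,"rx": 0,"ry": 0,"rz": -0.1,"claw": 1}
    - {"dx": 0,"dy": 0,"dz": 0,"rx": 0,"ry": 0,"rz": -0.2,"claw": 1}
    - {"dx": 0,"dy": 0,"dz": -0.03,"rx": 0,"ry": 0,"rz": -0.22,"claw": 1}
    - {"dx": 0,"dy": 0,"dz": -0.03,"rx": 0,"ry": 0,"rz": -0.22,"claw": 1}

```text
time: 5.35
tool_pos: [0.4921, -0.1551, 0.0947]
tool_rot: [0.002, 0.752, 0.659, -0.001]
contact_force: [3.8, -3.3, -13.5]
gripper_width: 0.487
```

```bash
python3 -c "
from h import *
go((.4925,-.154,.0955))"
```

```text
t 5.35 pos [ 0.4921 -0.1551  0.0947] yaw 1.4383 j [-0.448 -0.084  1.986 -0.003  1.237 -0.315] F [  3.77  -3.28 -13.51] T [-0.733 -0.855 -0.057] w 0.487
shift cm [ 0.12  0.02 -0.08] rot [0.0016 0.0034 0.    ]
```

Call:
play_rows:
  commands:
    - {"dx": 0,"dy": 0,"dz": 0.03,"rx": 0,"ry": 0,"rz": -0.1,"claw": 1}
    - {"dx": 0,"dy": 0,"dz": 0.03,"rx": 0,"ry": 0,"rz": -0.2,"claw": 1}
    - {"dx": 0,"dy": 0,"dz": 0,"rx": 0,"ry": 0,"rz": -0.22,"claw": 1}
    - {"dx": 0,"dy": 0,"dz": 0,"rx": 0,"ry": 0,"rz": -0.22,"claw": 1}

```text
time: 5.75
tool_pos: [0.4925, -0.155, 0.095]
tool_rot: [0.002, 0.677, 0.736, -0.0]
contact_force: [3.0, -1.6, -9.9]
gripper_width: 0.49
```

```bash
python3 -c "
from h import *
go((.4925,-.154,.0955))"
```

```text
t 5.75 pos [ 0.4925 -0.155   0.095 ] yaw 1.6553 j [-0.448 -0.084  1.985 -0.002  1.237 -0.532] F [ 2.97 -1.65 -9.93] T [-0.346 -0.795 -0.017] w 0.49
shift cm [ 0.1   0.01 -0.05] rot [0.0019 0.0034 0.    ]
```

Call:
play_rows:
  commands:
    - {"dx": 0,"dy": 0,"dz": 0,"rx": 0,"ry": 0,"rz": -0.1,"claw": 1}
    - {"dx": 0,"dy": 0,"dz": 0,"rx": 0,"ry": 0,"rz": -0.2,"claw": 1}
    - {"dx": 0,"dy": 0,"dz": -0.05,"rx": 0,"ry": 0,"rz": -0.22,"claw": 1}
    - {"dx": 0,"dy": 0,"dz": -0.05,"rx": 0,"ry": 0,"rz": -0.22,"claw": 1}

```text
time: 6.15
tool_pos: [0.4931, -0.155, 0.0969]
tool_rot: [0.002, 0.593, 0.805, -0.0]
contact_force: [-0.7, -0.6, -2.3]
gripper_width: 0.49
```

```bash
python3 -c "
from h import *
go((.4925,-.154,.0955))"
```

```text
t 6.15 pos [ 0.4931 -0.155   0.0969] yaw 1.8726 j [-0.448 -0.086  1.983 -0.002  1.239 -0.749] F [-0.66 -0.64 -2.26] T [-0.049  0.013  0.014] w 0.49
shift cm [ 0.12 -0.03  0.14] rot [0.0021 0.0043 0.    ]
```

The spool came free at yaw 1.87: the force dropped to its weight and z is past the stop. I'll turn slightly further into the window and lift gently.

Call:
play_rows:
  commands:
    - {"dx": 0,"dy": 0,"dz": -0.1,"rx": 0,"ry": 0,"rz": -0.04,"claw": 1}
    - {"dx": 0,"dy": 0,"dz": -0.3,"rx": 0,"ry": 0,"rz": -0.04,"claw": 1}
    - {"dx": 0,"dy": 0,"dz": -0.6,"rx": 0,"ry": 0,"rz": -0.04,"claw": 1}
    - {"dx": 0,"dy": 0,"dz": -0.6,"rx": 0,"ry": 0,"rz": -0.04,"claw": 1}

```text
time: 6.55
tool_pos: [0.4935, -0.1552, 0.1038]
tool_rot: [0.003, 0.577, 0.817, -0.0]
contact_force: [0.5, -0.5, -1.3]
gripper_width: 0.489
```

```bash
python3 -c "
from h import *
go((.4925,-.155,.195))"
```

```text
t 6.55 pos [ 0.4935 -0.1552  0.1038] yaw 1.9114 j [-0.448 -0.094  1.979 -0.002  1.251 -0.788] F [ 0.48 -0.49 -1.28] T [-0.001  0.022  0.022] w 0.489
shift cm [ 0.   -0.07 -9.12] rot [0.0028 0.0051 0.    ]
```

Call:
play_rows:
  commands:
    - {"dx": 0,"dy": 0,"dz": -1,"rx": 0,"ry": 0,"rz": 0,"claw": 1}
    - {"dx": 0,"dy": 0,"dz": -2.5,"rx": 0,"ry": 0,"rz": 0,"claw": 1}
    - {"dx": 0,"dy": 0,"dz": -4,"rx": 0,"ry": 0,"rz": 0,"claw": 1}
    - {"dx": 0,"dy": 0,"dz": -5,"rx": 0,"ry": 0,"rz": 0,"claw": 1}
    - {"dx": 0,"dy": 0,"dz": -5,"rx": 0,"ry": 0,"rz": 0,"claw": 1}

```text
time: 7.05
tool_pos: [0.4947, -0.1557, 0.1569]
tool_rot: [0.005, 0.577, 0.817, 0.0]
contact_force: [0.8, -0.4, -2.1]
gripper_width: 0.49
```

```bash
python3 -c "
from h import *
go((.4925,-.155,.215))"
```

```text
t 7.05 pos [ 0.4947 -0.1557  0.1569] yaw 1.9113 j [-0.448 -0.154  1.938 -0.002  1.346 -0.788] F [ 0.83 -0.43 -2.12] T [-0.001 -0.028 -0.002] w 0.49
shift cm [ 0.09 -0.15 -5.81] rot [0.0062 0.0087 0.    ]
```

Call:
play_rows:
  commands:
    - {"dx": 0.05,"dy": -0.08,"dz": -1.2,"rx": 0.003,"ry": 0.005,"rz": 0,"claw": 1}
    - {"dx": 0.1,"dy": -0.15,"dz": -3,"rx": 0.006,"ry": 0.009,"rz": 0,"claw": 1}
    - {"dx": 0.1,"dy": -0.15,"dz": -5,"rx": 0.006,"ry": 0.009,"rz": 0,"claw": 1}
    - {"dx": 0.1,"dy": -0.15,"dz": -6.5,"rx": 0.006,"ry": 0.009,"rz": 0,"claw": 1}
    - {"dx": 0.1,"dy": -0.15,"dz": -6.5,"rx": 0.006,"ry": 0.009,"rz": 0,"claw": 1}

```text
time: 7.55
tool_pos: [0.4936, -0.1555, 0.225]
tool_rot: [0.002, 0.577, 0.817, 0.001]
contact_force: [0.1, 0.0, -1.7]
gripper_width: 0.485
```

```bash
python3 -c "
from h import *
im=grab_frame('side');crop(im,240,80,140,120,5,'pics/s3.png')
go((.507,.081,.22))"
```

```text
t 7.6 pos [ 0.4929 -0.1551  0.2231] yaw 1.9113 j [-0.449 -0.206  1.871  0.     1.475 -0.79 ] F [-0.59 -0.07 -1.94] T [-0.024  0.057 -0.037] w 0.489
shift cm [21.79  9.22  0.3 ] rot [0.0016 0.0012 0.    ]
```

View pics/s3.png

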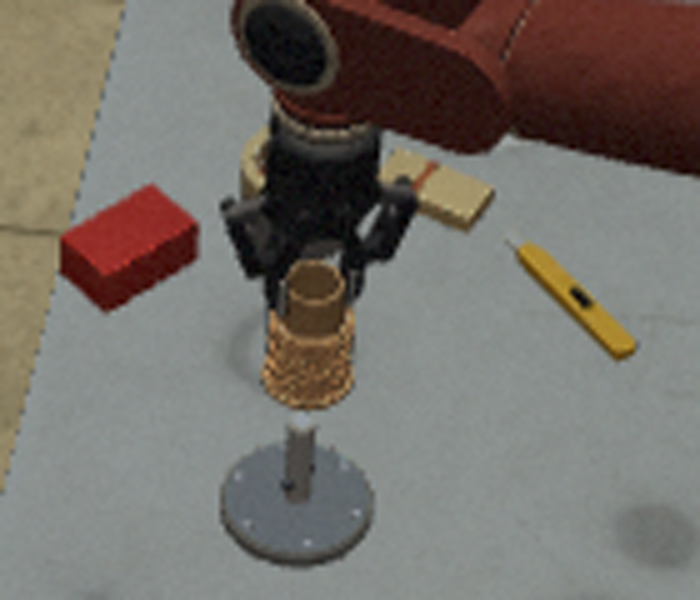

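The spool is clear of the spindle: its foot is at about (310,400) and the spindle tip at (300,420) in the crop, and it hangs upright in the pads. Carrying it to the bay.

Call:
play_rows:
  commands:
    - {"dx": 1.8,"dy": 0.8,"dz": 0,"rx": 0,"ry": 0,"rz": 0,"claw": 1}
    - {"dx": 5.0,"dy": 2.1,"dz": 0,"rx": 0,"ry": 0,"rz": 0,"claw": 1}
    - {"dx": 8.5,"dy": 3.6,"dz": 0,"rx": 0,"ry": 0,"rz": 0,"claw": 1}
    - {"dx": 12,"dy": 5.1,"dz": 0,"rx": 0,"ry": 0,"rz": 0,"claw": 1}
    - {"dx": 15,"dy": 6.3,"dz": 0,"rx": 0,"ry": 0,"rz": 0,"claw": 1}

```text
time: 8.1
tool_pos: [0.5012, 0.0091, 0.2213]
tool_rot: [-0.0, 0.577, 0.817, -0.0]
contact_force: [0.5, 0.1, -2.2]
gripper_width: 0.49
```

```bash
python3 -c "
from h import *
go((.507,.081,.18))"
```

```text
t 8.1 pos [0.5012 0.0091 0.2213] yaw 1.9116 j [-0.13  -0.243  1.905 -0.     1.48  -0.471] F [ 0.46  0.06 -2.16] T [-0.023 -0.04   0.019] w 0.49
shift cm [6.59 2.96 4.13] rot [-0.0008 -0.0003  0.    ]
```

Call:
play_rows:
  commands:
    - {"dx": 2.5,"dy": 1.1,"dz": 0,"rx": 0,"ry": 0,"rz": 0,"claw": 1}
    - {"dx": 4.5,"dy": 2,"dz": 1,"rx": 0,"ry": 0,"rz": 0,"claw": 1}
    - {"dx": 6,"dy": 2.7,"dz": 2.5,"rx": 0,"ry": 0,"rz": 0,"claw": 1}
    - {"dx": 6.6,"dy": 3,"dz": 4,"rx": 0,"ry": 0,"rz": 0,"claw": 1}
    - {"dx": 6.6,"dy": 3,"dz": 4,"rx": 0,"ry": 0,"rz": 0,"claw": 1}

```text
time: 8.6
tool_pos: [0.5049, 0.0817, 0.1772]
tool_rot: [-0.003, 0.576, 0.817, -0.003]
contact_force: [-0.3, -1.0, -2.6]
gripper_width: 0.488
```

```bash
python3 -c "
from h import *
im=grab_frame('side');crop(im,230,130,140,120,5,'pics/s4.png')
im=grab_frame('top');crop(im,190,170,150,120,5,'pics/t4.png')
go((.507,.081,.09))"
```

```text
t 8.7 pos [0.5068 0.0807 0.1803] yaw 1.9112 j [ 1.300e-02 -1.800e-01  1.921e+00 -1.000e-03  1.403e+00 -3.270e-01] F [ 0.48  0.77 -2.  ] T [-0.02   0.014 -0.009] w 0.484
shift cm [0.02 0.06 9.03] rot [-0.0032 -0.0005  0.    ]
```

View pics/s4.png

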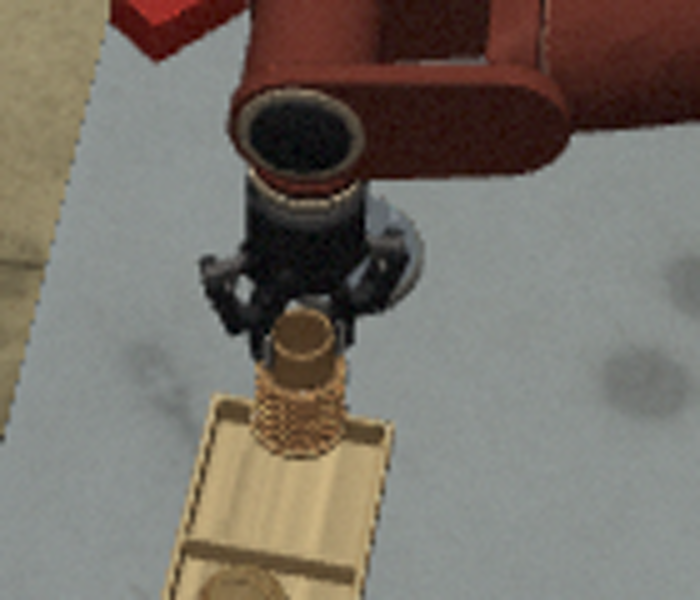

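View pics/t4.png

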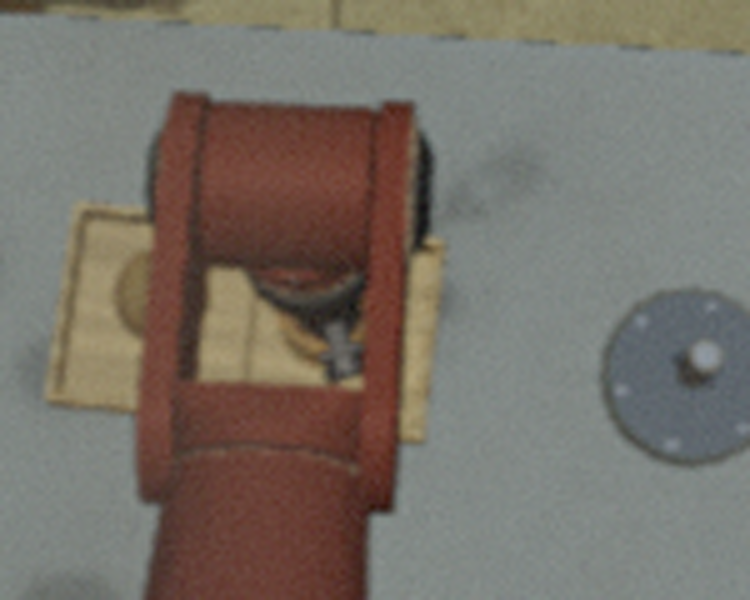

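The spool hangs over the empty bay, seen above the bay's far wall in the side view as height parallax explains. Lowering it; contact is expected at TCP z ≈ 0.0805.

Call:
play_rows:
  commands:
    - {"dx": 0,"dy": 0,"dz": 2,"rx": -0.003,"ry": 0,"rz": 0,"claw": 1}
    - {"dx": 0,"dy": 0,"dz": 4.5,"rx": -0.003,"ry": 0,"rz": 0,"claw": 1}
    - {"dx": 0,"dy": 0,"dz": 6.8,"rx": -0.003,"ry": 0,"rz": 0,"claw": 1}
    - {"dx": 0,"dy": 0,"dz": 8.4,"rx": -0.003,"ry": 0,"rz": 0,"claw": 1}
    - {"dx": 0,"dy": 0,"dz": 8.7,"rx": -0.003,"ry": 0,"rz": 0,"claw": 1}

```text
time: 9.2
tool_pos: [0.5053, 0.0797, 0.0916]
tool_rot: [-0.002, 0.578, 0.816, -0.001]
contact_force: [-1.2, 1.1, -1.2]
gripper_width: 0.488
```

Call:
play_rows:
  commands:
    - {"dx": 0,"dy": 0,"dz": 0,"rx": 0,"ry": 0,"rz": 0,"claw": 1}

```text
time: 9.3
tool_pos: [0.5058, 0.079, 0.0922]
tool_rot: [-0.001, 0.578, 0.816, -0.001]
contact_force: [-0.5, 0.4, -1.6]
gripper_width: 0.486
```

```bash
python3 -c "
from h import *
go((.507,.081,.081))"
```

```text
t 9.3 pos [0.5058 0.079  0.0922] yaw 1.9089 j [ 0.009 -0.087  1.993  0.     1.238 -0.329] F [-0.5   0.44 -1.63] T [ 0.018 -0.054 -0.004] w 0.486
shift cm [0.15 0.18 1.12] rot [-0.0028 -0.001   0.    ]
```

Call:
play_rows:
  commands:
    - {"dx": 0,"dy": 0,"dz": 0.3,"rx": -0.002,"ry": 0,"rz": 0,"claw": 1}
    - {"dx": 0,"dy": 0,"dz": 0.6,"rx": -0.002,"ry": 0,"rz": 0,"claw": 1}
    - {"dx": 0,"dy": 0,"dz": 0.8,"rx": -0.002,"ry": 0,"rz": 0,"claw": 1}
    - {"dx": 0,"dy": 0,"dz": 0.9,"rx": -0.002,"ry": 0,"rz": 0,"claw": 1}
    - {"dx": 0,"dy": 0,"dz": 0.9,"rx": -0.002,"ry": 0,"rz": 0,"claw": 1}

```text
time: 9.8
tool_pos: [0.5058, 0.0791, 0.0832]
tool_rot: [-0.001, 0.578, 0.816, -0.0]
contact_force: [-0.1, -0.5, -2.6]
gripper_width: 0.49
```

```bash
python3 -c "
from h import *
go((.507,.081,.081))"
```

```text
t 9.8 pos [0.5058 0.0791 0.0832] yaw 1.909 j [ 9.000e-03 -7.600e-02  2.000e+00  1.000e-03  1.219e+00 -3.290e-01] F [-0.08 -0.47 -2.56] T [0.061 0.017 0.023] w 0.49
shift cm [0.14 0.18 0.22] rot [-0.0009 -0.001   0.    ]
```

Call:
play_rows:
  commands:
    - {"dx": 0,"dy": 0,"dz": 0.1,"rx": 0,"ry": 0,"rz": 0,"claw": 1}
    - {"dx": 0,"dy": 0,"dz": 0.2,"rx": 0,"ry": 0,"rz": 0,"claw": 1}
    - {"dx": 0,"dy": 0,"dz": 0.2,"rx": 0,"ry": 0,"rz": 0,"claw": 1}

```text
time: 10.1
tool_pos: [0.5057, 0.0791, 0.0811]
tool_rot: [-0.001, 0.578, 0.816, -0.0]
contact_force: [0.3, 0.4, -1.6]
gripper_width: 0.481
```

Call:
play_rows:
  commands:
    - {"dx": 0,"dy": 0,"dz": 0.08,"rx": 0,"ry": 0,"rz": 0,"claw": 1}
    - {"dx": 0,"dy": 0,"dz": 0.12,"rx": 0,"ry": 0,"rz": 0,"claw": 1}
    - {"dx": 0,"dy": 0,"dz": 0.12,"rx": 0,"ry": 0,"rz": 0,"claw": 1}

```text
time: 10.4
tool_pos: [0.5058, 0.079, 0.0806]
tool_rot: [-0.001, 0.578, 0.816, -0.0]
contact_force: [-3.5, -1.5, 5.0]
gripper_width: 0.489
```

Touchdown registered at 5 N upward, at the expected height. Releasing.

Call:
play_rows:
  commands:
    - {"dx": 0,"dy": 0,"dz": 0,"rx": 0,"ry": 0,"rz": 0,"claw": 0.5}
    - {"dx": 0,"dy": 0,"dz": 0,"rx": 0,"ry": 0,"rz": 0,"claw": 0.4}
    - {"dx": 0,"dy": 0,"dz": 0,"rx": 0,"ry": 0,"rz": 0,"claw": 0.2}
    - {"dx": 0,"dy": 0,"dz": 0,"rx": 0,"ry": 0,"rz": 0,"claw": 0}
    - {"dx": 0,"dy": 0,"dz": 0,"rx": 0,"ry": 0,"rz": 0,"claw": 0}

```text
time: 10.9
tool_pos: [0.5059, 0.0791, 0.0806]
tool_rot: [-0.001, 0.578, 0.816, -0.0]
contact_force: [-0.4, 0.2, -0.4]
gripper_width: 0.999
```

```bash
python3 -c "
from h import *
im=grab_frame('side');crop(im,230,130,140,120,5,'pics/s5.png')
go((.506,.079,.081))"
```

```text
t 10.95 pos [0.5059 0.0791 0.0806] yaw 1.9091 j [ 9.000e-03 -7.200e-02  2.001e+00  1.000e-03  1.214e+00 -3.290e-01] F [ 0.72 -0.13  1.18] T [ 0.044 -0.016  0.   ] w 1.0
shift cm [-0.01  0.01 -0.04] rot [-0.001 -0.001  0.   ]
```

View pics/s5.png

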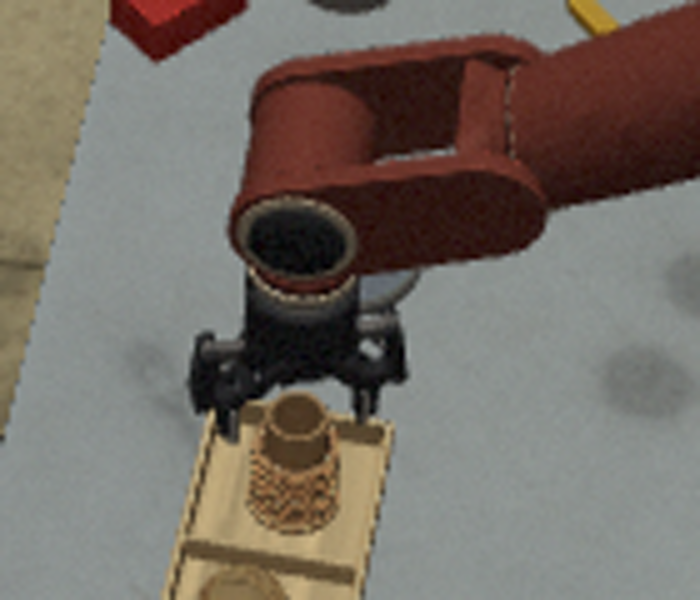

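The spool stands at about (295,470) in the crop, inside the bay, and the fingers are open and clear. Retreating straight up.

Call:
play_rows:
  commands:
    - {"dx": 0,"dy": 0,"dz": -1,"rx": 0,"ry": 0,"rz": 0,"claw": 0}
    - {"dx": 0,"dy": 0,"dz": -3,"rx": 0,"ry": 0,"rz": 0,"claw": 0}
    - {"dx": 0,"dy": 0,"dz": -6,"rx": 0,"ry": 0,"rz": 0,"claw": 0}
    - {"dx": 0,"dy": 0,"dz": -10,"rx": 0,"ry": 0,"rz": 0,"claw": 0}
    - {"dx": 0,"dy": 0,"dz": -14,"rx": 0,"ry": 0,"rz": 0,"claw": 0}

```text
time: 11.45
tool_pos: [0.5057, 0.079, 0.2224]
tool_rot: [-0.001, 0.578, 0.816, -0.0]
contact_force: [2.1, 0.3, 0.2]
gripper_width: 1.003
```

Call:
play_rows:
  commands:
    - {"dx": -3,"dy": -1.3,"dz": -1,"rx": 0,"ry": 0,"rz": 0,"claw": 0}
    - {"dx": -7,"dy": -3,"dz": -1,"rx": 0,"ry": 0,"rz": 0,"claw": 0}
    - {"dx": -11,"dy": -4.7,"dz": -1,"rx": 0,"ry": 0,"rz": 0,"claw": 0}
    - {"dx": -13,"dy": -5.5,"dz": -1,"rx": 0,"ry": 0,"rz": 0,"claw": 0}
    - {"dx": -13,"dy": -5.5,"dz": -1,"rx": 0,"ry": 0,"rz": 0,"claw": 0}

```text
time: 11.95
tool_pos: [0.4969, -0.0642, 0.2333]
tool_rot: [-0.0, 0.58, 0.815, -0.0]
contact_force: [-0.1, 0.1, -0.4]
gripper_width: 1.0
```

```bash
python3 -c "
from h import *
s=grab_frame('side');crop(s,230,130,140,170,3.5,'pics/s6.png')
im=grab_frame('top');crop(im,130,150,250,150,3.2,'pics/t6.png')
go((.506,.079,.081))
print('ring top',back('side',(0,0),.106)[:0])
print(proj('side',[(.506,.08,.106),(.506,.08,.006)]),proj('top',[(.506,.08,.106),(.506,.08,.006)]))"
```

```text
t 12.05 pos [ 0.497  -0.0619  0.2329] yaw 1.9082 j [-2.730e-01 -2.510e-01  1.893e+00  1.000e-03  1.501e+00 -6.100e-01] F [ 0.18 -0.25 -0.32] T [-0.041  0.036 -0.032] w 1.005
shift cm [12.98  5.51 15.2 ] rot [-0.0004 -0.0011  0.    ]
ring top []
[[288.75066558 212.89486501]
 [287.91670114 229.17017632]] [[256.55289474 232.27672907]
 [258.18666259 237.21991605]]
```

View pics/s6.png

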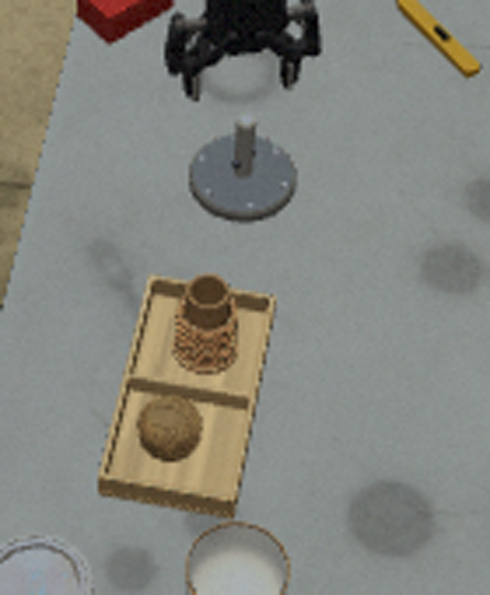

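View pics/t6.png

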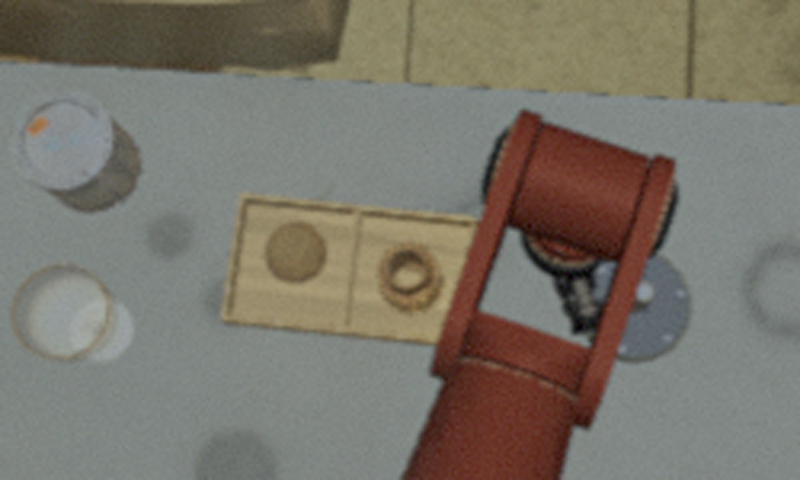

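The spool stands upright and centred. In the side view its ring is at about (289.7,212.9), against a predicted (288.8,212.9). The ball, glass and tin have not moved, and the arm is clear. Handing in.

```bash
python3 -c "
from plant import ticket
print(ticket.job_done())"
```

```text
the job is handed in; nothing more can be done
None
```

The spool is off the spindle and standing upright near the middle of the tray's empty bay. I handed the job in at about 12 s.

- **Freeing it:** I gripped the collar and felt the hard stop after about 4 mm of lift. I then turned the spool about 1.5 rad with a light pull of roughly 8–14 N. It came free there: the force dropped to the spool's weight, about 2 N, and it rose past the stop. I then drew it straight up off the spindle.
- **Setting down:** It touched the bay floor at about 5 N, at the height I expected. I opened the fingers, moved straight up and moved the arm away.
- **Last checks:** The final side picture shows the spool's top ring within about 1 pixel of where it should be if upright. The ball, glass and tin look unmoved, and the wrist force was about zero. I did not re-measure the card box at the end, but it looked in place in the side pictures.
- **Disagreement:** The two cameras differ by a few millimetres (up to about 7 mm on the stand). That is small beside the roughly 24 mm of clearance round the spool's foot in the bay.

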